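# Free a sprung lid with a forked tool

## Robot

A 7-joint arm with a two-finger parallel gripper is mounted at the origin on the work surface; the furniture and walls round the work are solid. World frame = base frame: x ahead of the robot, y to its left, z up, the work surface at z = 0. Lengths are in m, angles in rad, forces in N, time in s.
With the tool pointing down it reaches from about 0.4 to 0.85 m from the base axis. Payload 10.4 kg.
Tool frame: the origin (TCP) lies at the very end of the fingers, on their centre line; the grasp point (between the pads) lies 19 mm behind it (manip.grip_point_offset is the distance from the TCP to the grasp point, in m); z points along the fingers, y is the line along which they close (so a half turn about z gives the same grasp; the last joint's range is limited). The gripper opens to 85 mm and grips with 20 to 120 N. Pads are 22 mm wide; open, the fingers measure 114 mm over their backs; the gripper's body (76 mm by 85 mm) begins 54 mm behind the grasp point. The pads swing forward as they close: fully open they stand 13 mm farther back than shut.
Start: joints at [-0.023, 0.332, -0.065, 1.46, 0.022, 1.35, -0.088], TCP at [0.625, 0, 0.231] pointing down, gripper open.
Joint ranges: [-2.6, 2.6], [-0.5, 2.12], [-1.47, 1.34], [0.16, 2.42], [-1.27, 4.41], [0.06, 2.06], [-2.6, 2.6]. Speed limits (rad/s): [2.22, 2.22, 2.79, 2.79, 3.14, 3.14, 3.14].

## Interface

Orientations are given as a unit quaternion [x, y, z, w].
In Python, from workcell import manip gives the robot as it stands. The module is installed in compiled form; this text tells all that it offers.
- The arm moves only by the shell command python3 -m inch 'ROWS' [OPENING] [FORCE]. ROWS is JSON, a list of rows, each a list of 2 entries, a list of its own where there are three numbers: the shift along the tool's x, y, z each as a share of 0.08 m, from -1 to 1, then the turn, a rotation vector about the tool's x, y, z each as a share of 45 degrees, from -1 to 1. A call has exactly 10 rows; each row is the pose to reach, as a shift and turn from the pose commanded when the call began, along the tool's axes at that moment; what a row does not reach only later rows make up. A row lasts 1/10 s, in which the tool goes at most 50 mm and 8.59 degrees, less where a joint would pass 70% of its speed; a pose out of reach is approached as far as the arm can. A call with a number of a shift or a turn outside -1 to 1 is refused whole. A call with a gripper value outside its range is refused whole. OPENING is the opening, from 0 (shut) to 1 (fully open), set as the call begins (- or left out, the last holds). The fingers move at their own pace and stop on an object; FORCE is the grip in N (left out, the last holds). Time passes only in rows, so rows that repeat a pose let the fingers close, or fill a call up. It gives the time, the measured TCP pose, the force, the opening and the grip force at its end, in the units of the state.
- manip.get_obs(): the state, without advancing time (a new reading comes with each control period).
- manip.camera(name): name is "scene" or "side" or "wrist"; returns the picture (420x560x3 uint8, red, green, blue); there is no depth.
- manip.camera_params(name): a dict with "fov_y" (degrees; the focal length in pixels is half the picture's height over the tangent of half this angle, whatever the lens; pixels are square), "cx", "cy" (the principal point, pixels), "camera_from_world" (4x4, takes a point from world to camera coordinates); the wrist camera has in their place "T_tool_cam" (4x4, takes a point from camera to tool coordinates, whose origin is the TCP and whose axes are the flange's). Camera axes: x right, y up, looking along -z (the intrinsics and any distortion apply to the point x, -y, -z); pixel columns grow to the right and rows downward; lengths in m; the calibration is good to about 2 mm. A picture is of the moment at which its call begins: read the wrist's pose just before it. camera_params takes no time and is no camera call.
- manip.hand_in(): hands the job in; it is judged then, once.
The state is a dict: "clock": time; "joint_pos": joint angles; "joint_velocities": joint speeds; "tau": joint torques, N m; "position": TCP position; "ee_rot": TCP orientation; "ft_force": force on the tool from outside, world axes, zero at the start; "torque": the same for the moment, N m; "grip_width": opening from 0.0 (shut) to 1.0 (fully open); "grasp_force": force on a finger pad.
Only numpy, scipy, OpenCV 4.12 (cv2) and the standard library are available. Lean on these libraries where they do the work, as an engineer would, in place of code of your own. Each camera call takes 0.05 s, during which the arm holds its last target. There are 200 camera calls.

## Task

Open the long wooden case: take the forked wooden tool, set it astride the sprung steel bar on the case and push the bar's collar sideways against its spring until the lid comes free and swings fully up. Then let the bar spring all the way back and stand the fork upright on the table again. Touch the case with nothing but the fork, and leave the white jar and the tin where they stand.

Things in the scene. Friction and masses are not known exactly. Their poses are not given: they have to be found in the camera images.
- case: long light wooden case, fixed to the table, 76 mm wide (x), 272 mm long (y from -120 to +152 mm), origin on its underside. Its -y half is a box under a lid; its +y half a deck, top 40 mm above the table, over which a steel spring bar, 10 mm thick, lies along y at x = +10 mm, axis 64 mm above the table (24 mm above the deck).
- collar (a point): centre of the pushing face (towards the case's -y) of the collar on the spring bar, on the bar's axis; moves with the bar, axes as the case's. Steel disc 36 mm across, 8 mm thick. Push this face to the case's +y. From it 62 mm of plain bar run in -y to the end lug, room for the fork. A spring barrel, top 80 mm above the table, stands 26 mm behind the collar (+y).
- lug (a point): centre of the end lug's face that looks to the collar, on the bar's axis, where the plain bar ends; axes as the case's. Steel lug 32 mm wide (x), 9 mm thick, its top 80 mm above the table. The lid's eye, up to 79 mm above the table, lies 12 mm farther in -y.
- lock_bar (a joint): slide of the spring bar in m: 0 = at rest, its tip through the lid's eye; grows as the collar is pushed to the case's +y, stop at 0.024. The spring needs about 2.5 N to start and 6 N at 0.022; the lid is free from about 0.015. Let go, the bar springs back to 0.
- lid (a joint): hinge of the lid in rad: 0 = shut, level, 68 mm above the table; 1.25 = fully up. Hinge along x at the case's -y end (y = -122 mm, 62 mm above the table); the lid is 76 mm wide and 126 mm long with its eye, and reaches 185 mm up when open. A weak hinge spring (under 1 N at the eye) swings it up by itself in 1 to 2 s once the bar's tip has left the eye, and it stays up.
- fork_center (a point): centre of the loose forked tool of plain wood, 150 mm high, about 0.15 kg, standing on its two prongs; 75 mm above their tips. Axes: z up, x from prong to prong, y through its thickness (36 mm all over). Prongs 16 mm wide (x), 24 mm apart, 55 mm clear below the 56 mm wide shoulder (55 to 79 mm above the tips); above it the handle, 40 mm (x) by 36 mm (y). A board 185 mm high stands to its left.
- lid_jar: plain white lidded jar, 66 mm across, 115 mm high, loose on the table, either between the case's hinge end and the fork or beyond the fork; origin at the centre of its underside
- tin: short food tin, 75 mm across, 58 mm high, loose on the table, in the other of the two places named for the white jar; origin at the centre of its underside
Things that resemble listed ones, but are neither listed nor needed, are in the scene too. Several things look just like the part that bears fork_center: the one meant starts farthest to the robot's right.

How it is judged:
On the way, in this order (a step that is already met when the one before it is completed fails the run):
1. the fork stands astride the bar and pushes the collar against its spring (bar at least 12 mm in) (value of joint lock_bar above 0.012 m and contact force between fork and case above 1 N and x of fork_center in the frame of collar between -0.015 and 0.015 m and y of fork_center in the frame of collar between -0.035 and 0 m and z of fork_center in the frame of collar below 0.0775 m), for 0.05 s.
2. the lid has swung up (value of joint lid above 1.1 rad), for 0.2 s.
At the end, for the whole second after the job is handed in: the lid is up (beyond 1.1 of 1.25 rad), the bar has sprung back (within 4 mm of rest), and the fork stands upright (within 0.15 rad) on the table, not touching the case (value of joint lid above 1.1 rad and value of joint lock_bar below 0.004 m and angle between fork_center's own z axis and vertical below 0.15 rad and height (world z) of fork_center between 0.069 and 0.081 m and contact force between fork and case below 0.2 N).
It fails at once if the gripper or arm presses on the case, its bar or lid with more than 3 N (contact force between any of the fingers, the arm and case above 3 N).
It fails at once if the white jar or the tin is pushed more than 30 mm or tipped (distance of any of tin, lid_jar from where it was at the start of the episode above 0.03 m or angle between any of tin, lid_jar's own z axis and vertical above 0.3 rad).
It also fails if it takes over 64 s, if anything falls off the work surface, if the arm or the gripper's body presses on something with over 40 N, if the wrist force passes 120 N, or if a joint passes its speed limit or range.

## Working session

There is one attempt and no reset: what is moved stays moved. The work goes in short steps, Python scripts to look and compute and a shell command to move; the robot and the scene stay as the last step left them, time stands still between calls to the robot, and variables do not carry over. Pictures are saved under pics/ and viewed, at most 10 in all, crops included, and the job is handed in when it is done.

```bash
mkdir -p pics; cat > h.py <<'E'
import numpy as np,cv2
from workcell import manip
def snap(n,f):
    im=manip.camera(n);cv2.imwrite(f'pics/{f}.png',im[:,:,::-1]);return im
def par(n):
    p=manip.camera_params(n);f=210/np.tan(np.radians(p['fov_y'])/2);return p,f
def ray(n,u,v,T=None):
    p,f=par(n)
    M=np.linalg.inv(p['camera_from_world']) if T is None else T@np.array(p['T_tool_cam'])
    d=M[:3,:3]@np.array([(u-p['cx'])/f,-(v-p['cy'])/f,-1]);return M[:3,3],d
def atz(n,u,v,z,T=None):
    o,d=ray(n,u,v,T);return o+d*(z-o[2])/d[2]
def proj(n,P):
    p,f=par(n);q=np.array(p['camera_from_world'])@np.append(P,1);return p['cx']+f*q[0]/-q[2],p['cy']+f*q[1]/q[2]
E
python3 - <<'E'
from h import *
a=snap('scene','s1');b=snap('side','d1')
print(manip.camera_params('scene'),manip.camera_params('side'),manip.camera_params('wrist'))
print(manip.get_obs())
E
```

```text
{'fov_y': 45.33821350403581, 'cx': 289.8823018411594, 'cy': 205.65034697590335, 'camera_from_world': array([[ 0.73795862, -0.67476586, -0.01039702, -0.33426283],
       [ 0.46977082,  0.50258277,  0.72575887, -0.22727688],
       [-0.48449195, -0.54046423,  0.6878706 , -1.24771494],
       [ 0.        ,  0.        ,  0.        ,  1.        ]])} {'fov_y': 56.699122521317335, 'cx': 281.2408825760696, 'cy': 207.89792239014858, 'camera_from_world': array([[ 0.99690201, -0.07848605,  0.00512996, -0.40443154],
       [ 0.04626533,  0.63789149,  0.7687353 , -0.06380768],
       [-0.06360736, -0.76611643,  0.6395465 , -1.06552711],
       [ 0.        ,  0.        ,  0.        ,  1.        ]])} {'fov_y': 70.68578570085258, 'cx': 279.7544049163156, 'cy': 214.22522827424586, 'T_tool_cam': array([[-8.24678512e-04,  9.52527025e-01,  3.04452931e-01,
         7.94233360e-02],
       [ 9.99999652e-01,  8.25044761e-04,  1.27444307e-04,
         3.92141106e-04],
       [-1.29793150e-04,  3.04452930e-01, -9.52527373e-01,
        -1.42605323e-01],
       [ 0.00000000e+00,  0.00000000e+00,  0.00000000e+00,
         1.00000000e+00]])}
{'clock': 0.1, 'joint_pos': array([-0.02261187,  0.33281107, -0.06468041,  1.46086691,  0.02159985,
        1.34988728, -0.08847626]), 'joint_velocities': array([ 0.00063851, -0.00178388, -0.0018257 , -0.00173962, -0.00119792,
       -0.00088048, -0.00225259]), 'tau': array([ 9.25707973e-04, -6.26745987e+01,  4.87730233e-02, -3.92438293e+01,
        1.62844139e-02,  6.89412060e-03, -5.92459219e-05]), 'position': array([ 6.24663954e-01, -7.28301526e-06,  2.30589371e-01]), 'ee_rot': array([ 7.07093742e-01,  7.07119531e-01, -4.73611111e-04, -4.28490018e-04]), 'ft_force': array([ 0.00752956, -0.11548573, -0.55511469]), 'torque': array([ 0.03641826, -0.01629637,  0.02751771]), 'grasp_force': 0.0, 'grip_width': 0.9958641520199676}
```

View pics/s1.png

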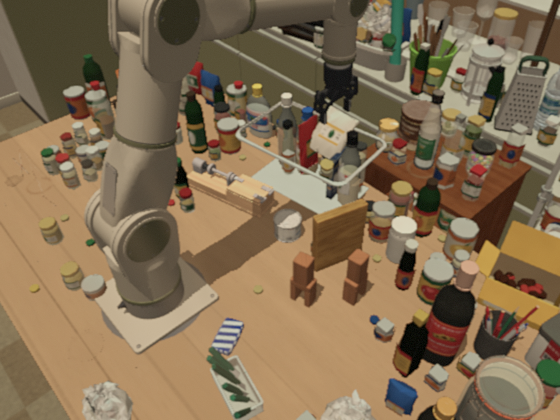

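View pics/d1.png

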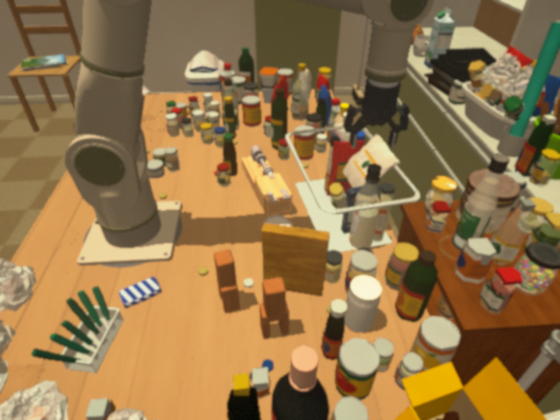

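The scene picture shows the case around (232,185), the tin at (288,225), the board at (340,235), two forks at (303,278) and (356,275), and the white jar at (402,240). In the side picture the forks are at (227,280) and (273,305), the jar at (364,303), and the case at (265,180). The fork candidates need their coordinates computed, so I'll enlarge.

```bash
python3 - <<'E'
from h import *
a=cv2.imread('pics/s1.png');b=cv2.imread('pics/d1.png')
c1=cv2.resize(a[145:315,175:435],None,fx=3,fy=3,interpolation=3)
c2=cv2.resize(b[140:345,190:390],None,fx=2.9,fy=2.9,interpolation=3)
cv2.imwrite('pics/s2.png',c1);cv2.imwrite('pics/d2.png',c2)
for u,v in [(218,305),(235,308),(266,330),(285,330),(364,325)]: print('side',u,v,atz('side',u,v,0).round(3))
for u,v in [(296,298),(310,303),(348,298),(400,258),(288,240)]: print('scene',u,v,atz('scene',u,v,0).round(3))
E
```

```text
side 218 305 [ 0.242 -0.262  0.   ]
side 235 308 [ 0.28  -0.273  0.   ]
side 266 330 [ 0.347 -0.334  0.   ]
side 285 330 [ 0.387 -0.337  0.   ]
side 364 325 [ 0.559 -0.338  0.   ]
scene 296 298 [ 0.254 -0.239  0.   ]
scene 310 303 [ 0.269 -0.274  0.   ]
scene 348 298 [ 0.348 -0.327  0.   ]
scene 400 258 [ 0.544 -0.332  0.   ]
scene 288 240 [ 0.371 -0.082  0.   ]
```

View pics/s2.png

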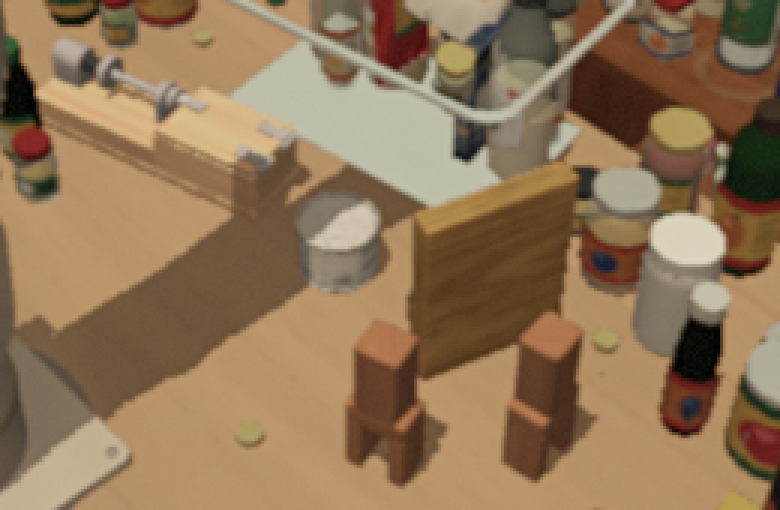

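View pics/d2.png

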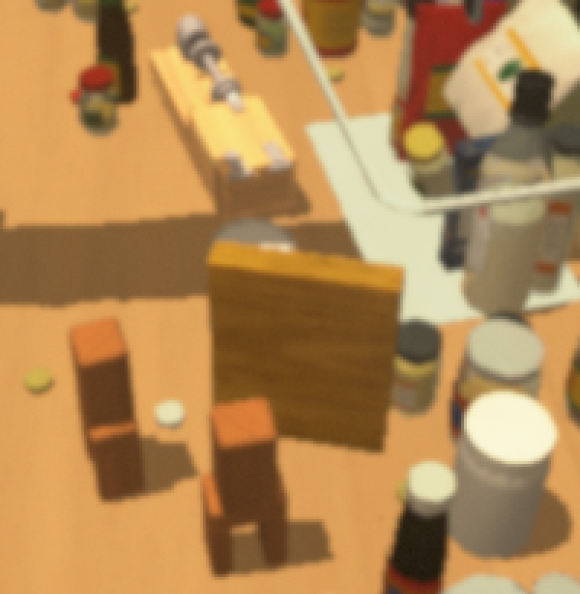

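Fork candidates: A, scene (303,278) / side (227,280), is at about (0.26,-0.26). B, scene (356,275) / side (273,305), is at about (0.37,-0.33). B has the more negative y, so it stands farther to the robot's right. It also has the board at its left, so B is the fork meant; the crops confirm this. Next I'll fit the poses.

```bash
python3 - <<'E'
from h import *
from scipy.optimize import least_squares
s=lambda x,y:('scene',175+x/3,145+y/3)
d=lambda x,y:('side',190+x/2.9,140+y/2.9)
# fork: local top corners, unordered guess with yaw~0: image obs
obs=[(s(517,340),(-.02,-.018)) if 0 else None]
def corner(c,p): 
    x,y,t=p; return [x+np.cos(t)*c[0]-np.sin(t)*c[1],y+np.sin(t)*c[0]+np.cos(t)*c[1]]
L=[(s(517,340),(-.02,.018,.15)),(s(551,313),(.02,.018,.15)),(s(581,333),(.02,-.018,.15)),(s(548,360),(-.02,-.018,.15)),
   (d(211,408),(-.02,.018,.15)),(d(268,399),(.02,.018,.15)),(d(276,437),(.02,-.018,.15)),(d(217,445),(-.02,-.018,.15)),
   (d(213,575),(-.028,-.018,0)),(d(287,562),(.028,-.018,0))]
def res(p): return np.concatenate([np.subtract(proj(o[0],[*corner(c,p),c[2]]),o[1:]) for o,c in L])
for t0 in(-.5,0,.5):
    r=least_squares(res,[.37,-.33,t0],loss='soft_l1');print('fork',r.x.round(4),r.cost);
print(res(r.x).reshape(-1,2).round(1).tolist())
for n,q,z in [('collar',s(108,72),.064),('collar',d(203,50),.064),('lug',s(168,95),.064),('lug',d(222,85),.064),('barrel',s(72,48),.08),('boardL',d(275,437),0),('boardR',d(383,450),0),('boardtopR',d(404,268),.185),('boardtopL',d(208,262),.185),
 ('hingebot',s(253,213),0),('hingetopL',s(237,170),.068),('hingetopR',s(297,140),.068),('hb',d(220,207),0),('hb2',d(290,205),0),('htL',d(218,178),.068),('htR',d(295,165),.068),('A',d(100,340),.15),('jar',d(510,430),.115),('jar',s(687,242),.115),('tin',s(340,212),.058)]:
    print(n,q[0],atz(*q,z)[:2].round(3))
E
```

```text
fork [ 0.364  -0.334   0.0932] 10.434553334602164
fork [ 0.364  -0.334   0.0932] 10.434553334699846
fork [ 0.364  -0.334   0.0932] 10.434553334723297
[[0.6, -0.9], [-0.2, -1.7], [2.6, -0.5], [3.1, 0.7], [-1.0, -2.3], [-0.1, -1.9], [0.5, -0.2], [-0.4, -0.1], [-1.2, 0.6], [-0.5, 1.1]]
collar scene [0.357 0.245]
collar side [0.357 0.25 ]
lug scene [0.379 0.175]
lug side [0.375 0.18 ]
barrel scene [0.343 0.283]
boardL side [ 0.396 -0.233]
boardR side [ 0.481 -0.252]
boardtopR side [ 0.485 -0.237]
boardtopL side [ 0.347 -0.22 ]
hingebot scene [0.373 0.044]
hingetopL scene [0.357 0.042]
hingetopR scene [0.425 0.035]
hb side [0.365 0.058]
hb2 side [0.436 0.056]
htL side [0.363 0.02 ]
htR side [0.437 0.034]
A side [ 0.269 -0.257]
jar side [ 0.548 -0.329]
jar scene [ 0.546 -0.324]
tin scene [ 0.396 -0.056]
```

Fit: fork B is at (0.364,-0.334) with yaw 0.09, and both views agree. The collar is at about (0.357,0.247), with case yaw about 0.28. I'll raise the arm and head for the fork.

```bash

python3 -m inch '[[[0,0,-0.2],[0,0,0]],[[0,0,-0.4],[0,0,0]],[[0,0,-0.6],[0,0,0]],[[0,-0.1,-0.7],[0,0,0]],[[0,-0.3,-0.7],[0,0,0]],[[0,-0.5,-0.7],[0,0,0]],[[0,-0.7,-0.7],[0,0,0]],[[0,-0.8,-0.7],[0,0,0]],[[0,-1,-0.7],[0,0,0]],[[0,-1,-0.7],[0,0,0]]]' 1
python3 -m inch '[[[-0.1,-0.1,0],[0,0,0]],[[-0.2,-0.2,0],[0,0,0]],[[-0.3,-0.3,0],[0,0,0]],[[-0.4,-0.4,0],[0,0,0]],[[-0.5,-0.5,0],[0,0,0]],[[-0.6,-0.6,0],[0,0,0]],[[-0.7,-0.7,0],[0,0,0]],[[-0.8,-0.8,0],[0,0,0]],[[-0.9,-0.9,0],[0,0,0]],[[-1,-1,0],[0,0,0]]]'
python3 -m inch '[[[-0.1,-0.1,0],[0,0,0]],[[-0.2,-0.2,0],[0,0,0]],[[-0.3,-0.3,0],[0,0,0]],[[-0.4,-0.4,0],[0,0,0]],[[-0.5,-0.5,0],[0,0,0]],[[-0.6,-0.6,0],[0,0,0]],[[-0.7,-0.7,0],[0,0,0]],[[-0.8,-0.8,0],[0,0,0]],[[-0.9,-0.9,0],[0,0,0]],[[-1,-1,0],[0,0,0]]]'
python3 -m inch '[[[-0.1,-0.03,0],[0,0,0]],[[-0.2,-0.06,0],[0,0,0]],[[-0.3,-0.1,0],[0,0,0]],[[-0.4,-0.13,0],[0,0,0]],[[-0.5,-0.16,0],[0,0,0]],[[-0.6,-0.2,0],[0,0,0]],[[-0.7,-0.23,0],[0,0,0]],[[-0.8,-0.26,0],[0,0,0]],[[-0.9,-0.26,0],[0,0,0]],[[-1,-0.26,0],[0,0,0]]]'
python3 - <<'E'
from h import *
snap('wrist','w1');o=manip.get_obs();print(o['position'],o['ee_rot'])
E
```

```text
clock: 1.1
position: [0.5439, -0.0, 0.2874]
ee_rot: [0.707, 0.707, -0.0, 0.0]
ft_force: [0.0, -1.3, -0.6]
grip_width: 1.002
grasp_force: 0.0
clock: 2.1
position: [0.4643, -0.0806, 0.2873]
ee_rot: [0.707, 0.707, 0.0, 0.0]
ft_force: [0.2, -0.1, -0.1]
grip_width: 1.002
grasp_force: 0.0
clock: 3.1
position: [0.3843, -0.1607, 0.2873]
ee_rot: [0.707, 0.707, 0.0, 0.0]
ft_force: [0.6, -0.3, 0.5]
grip_width: 1.002
grasp_force: 0.0
clock: 4.1
position: [0.3642, -0.2407, 0.2874]
ee_rot: [0.707, 0.707, 0.0, 0.0]
ft_force: [-0.4, -0.0, -0.3]
grip_width: 1.001
grasp_force: 0.0
[ 0.3640339  -0.24178839  0.28728408] [ 7.07533272e-01  7.06680004e-01 -1.11498338e-04  1.67155160e-04]
```

View pics/w1.png

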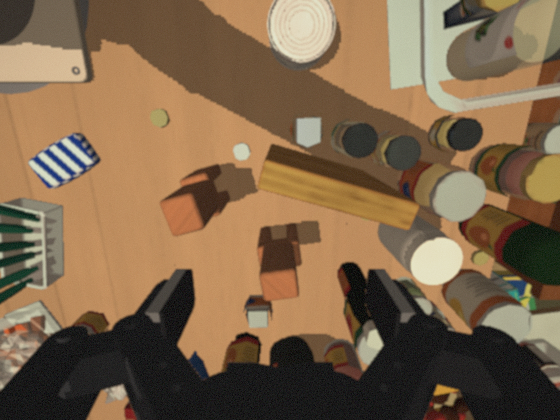

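Wrist view: fork B's top is centred near (279,281), with lower edge (262,300)–(299,296). Fork A is at (190,205), the board at (340,185), the jar at (437,260) and the tin at (300,28).

```bash
cat >> h.py <<'E'
from scipy.spatial.transform import Rotation as Ro
def T():
    o=manip.get_obs();M=np.eye(4);M[:3,:3]=Ro.from_quat(o['ee_rot']).as_matrix();M[:3,3]=o['position'];return M
E
python3 - <<'E'
from h import *
im=cv2.imread('pics/w1.png')
t=T()
for q in [(258,266),(295,262),(299,297),(262,300),(279,281)]: print(q,atz('wrist',*q,.15,t).round(4))
cv2.imwrite('pics/w1c.png',cv2.resize(im[205:335,220:340],None,fx=5,fy=4.5,interpolation=3)[:600])
E
```

```text
(258, 266) [ 0.3414 -0.309   0.15  ]
(295, 262) [ 0.3802 -0.3044  0.15  ]
(299, 297) [ 0.3852 -0.3466  0.15  ]
(262, 300) [ 0.3448 -0.3503  0.15  ]
(279, 281) [ 0.3634 -0.3269  0.15  ]
```

View pics/w1c.png

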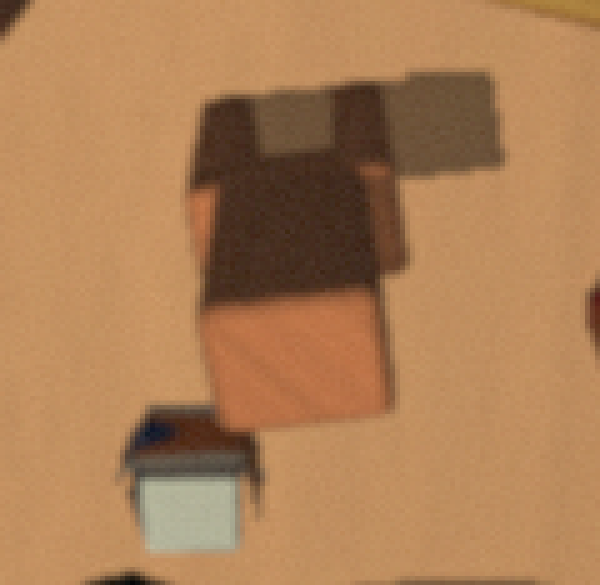

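```bash

python3 -m inch '[[[-0.2,0,0],[0,0,-0.03]],[[-0.4,0,0.1],[0,0,-0.06]],[[-0.6,0,0.3],[0,0,-0.1]],[[-0.8,0,0.5],[0,0,-0.14]],[[-0.9,0,0.7],[0,0,-0.14]],[[-1,0,0.8],[0,0,-0.14]],[[-1,0,0.9],[0,0,-0.14]],[[-1,0,1],[0,0,-0.14]],[[-1,0,1],[0,0,-0.14]],[[-1,0,1],[0,0,-0.14]]]' 1
python3 -m inch '[[[-0.06,0,0],[0,0,0]],[[-0.13,-0.01,0],[0,0,0]],[[-0.13,-0.01,0.15],[0,0,0]],[[-0.13,-0.01,0.3],[0,0,0]],[[-0.13,-0.01,0.45],[0,0,0]],[[-0.13,-0.01,0.6],[0,0,0]],[[-0.13,-0.01,0.75],[0,0,0]],[[-0.13,-0.01,0.9],[0,0,0]],[[-0.13,-0.01,1],[0,0,0]],[[-0.13,-0.01,1],[0,0,0]]]'
python3 -m inch '[[[0,0,0.05],[0,0,0]],[[0,0,0.1],[0,0,0]],[[0,0,0.16],[0,0,0]],[[0,0,0.16],[0,0,0]],[[0,0,0.16],[0,0,0]],[[0,0,0.16],[0,0,0]],[[0,0,0.16],[0,0,0]],[[0,0,0.16],[0,0,0]],[[0,0,0.16],[0,0,0]],[[0,0,0.16],[0,0,0]]]'
python3 - <<'E'
from h import *
a=snap('scene','s3');b=snap('side','d3')
c=np.hstack([cv2.resize(x[v:v+140,u:u+130],None,fx=3,fy=3,interpolation=3) for x,u,v in((a,285,190),(b,210,210))])
cv2.imwrite('pics/c3.png',c[:,:,::-1])
E
```

```text
clock: 5.15
position: [0.3645, -0.3197, 0.2077]
ee_rot: [0.667, 0.745, 0.0, 0.0]
ft_force: [-0.1, -0.2, 0.7]
grip_width: 1.001
grasp_force: 0.0
clock: 6.15
position: [0.364, -0.33, 0.126]
ee_rot: [0.667, 0.745, -0.0, -0.001]
ft_force: [0.1, 0.0, 0.9]
grip_width: 1.0
grasp_force: 0.0
clock: 7.15
position: [0.3646, -0.3304, 0.1146]
ee_rot: [0.667, 0.745, 0.0, 0.0]
ft_force: [0.3, 0.7, 0.9]
grip_width: 0.998
grasp_force: 0.0
```

View pics/c3.png

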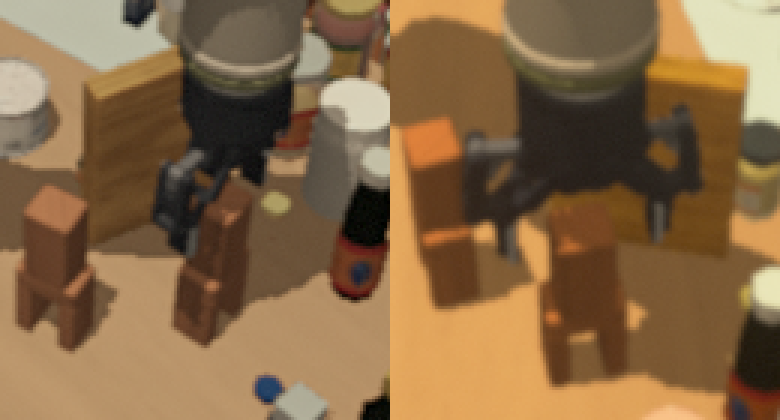

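```bash
python3 - <<'E'
from h import *
t=T();
print(proj('side',[.364,-.331,.15]),'obs 273.3,286.7')
for s in(-.045,.045): print(proj('side',(t@[0,s,0,1])[:3]),proj('side',(t@[0,s,-.013,1])[:3]),proj('scene',(t@[0,s,0,1])[:3]),proj('scene',(t@[0,s,-.013,1])[:3]))
print('obs tips side L 250,295 R 299,288 scene L 343,273?')
E
```

```text
(np.float64(273.4422640743891), np.float64(283.0884416739861)) obs 273.3,286.7
(np.float64(251.03176380753757), np.float64(297.97265846642676)) (np.float64(250.72964007878002), np.float64(293.7706349363542)) (np.float64(345.7072879569565), np.float64(277.12974993013904)) (np.float64(346.08721807809894), np.float64(273.50976880325686))
(np.float64(296.29704330466893), np.float64(291.13212552217055)) (np.float64(296.49494999716455), np.float64(286.92853551972803)) (np.float64(368.47377041391275), np.float64(254.37548638206883)) (np.float64(369.0102560593319), np.float64(250.73241635627903))
obs tips side L 250,295 R 299,288 scene L 343,273?
```

Fork B is between the open fingers, with its top at side (273,286) and the finger tips at (250,295) and (299,288). I'll shift 3 mm in -y, close, and lift.

```bash

python3 -m inch '[[[-0.04,0,0],[0,0,0]],[[-0.04,0,0],[0,0,0]],[[-0.04,0,0],[0,0,0]],[[-0.04,0,0],[0,0,0]],[[-0.04,0,0],[0,0,0]],[[-0.04,0,0],[0,0,0]],[[-0.04,0,0],[0,0,0]],[[-0.04,0,0],[0,0,0]],[[-0.04,0,0],[0,0,0]],[[-0.04,0,0],[0,0,0]]]' 0 50
python3 -m inch '[[[0,0,0],[0,0,0]],[[0,0,-0.1],[0,0,0]],[[0,0,-0.2],[0,0,0]],[[0,0,-0.3],[0,0,0]],[[0,0,-0.4],[0,0,0]],[[0,0,-0.5],[0,0,0]],[[0,0,-0.6],[0,0,0]],[[0,0,-0.7],[0,0,0]],[[0,0,-0.8],[0,0,0]],[[0,0,-1],[0,0,0]]]'
```

```text
clock: 8.25
position: [0.3649, -0.3337, 0.1147]
ee_rot: [0.667, 0.745, -0.0, 0.0]
ft_force: [-2.8, -0.0, 5.3]
grip_width: 0.465
grasp_force: 50.2
clock: 9.25
position: [0.3645, -0.3332, 0.1944]
ee_rot: [0.667, 0.745, -0.0, -0.001]
ft_force: [0.9, -0.1, -1.1]
grip_width: 0.463
grasp_force: 50.0
```

```bash

python3 -m inch '[[[0,0,-0.1],[0,0,0]],[[0,0,-0.2],[0,0,0]],[[0,0,-0.3],[0,0,0]],[[0,0,-0.4],[0,0,0]],[[0,0,-0.5],[0,0,0]],[[0,0,-0.6],[0,0,0]],[[0,0,-0.7],[0,0,0]],[[0,0,-0.8],[0,0,0]],[[0,0,-0.9],[0,0,0]],[[0,0,-1],[0,0,0]]]'
python3 -m inch '[[[0,0,-0.15],[0,0,0]],[[0,0,-0.3],[0,0,0]],[[0,0,-0.45],[0,0,0]],[[0,0,-0.6],[0,0,0]],[[0,0,-0.6],[0,0,0]],[[0.1,0,-0.6],[0,0,0]],[[0.2,0,-0.6],[0,0,0]],[[0.3,0,-0.6],[0,0,0]],[[0.4,0,-0.6],[0,0,0]],[[0.5,0,-0.6],[0,0,0]]]'
python3 -m inch '[[[0.1,0.04,0],[0,0,0]],[[0.2,0.08,0],[0,0,0]],[[0.3,0.12,0],[0,0,0]],[[0.4,0.16,0],[0,0,0]],[[0.5,0.2,0],[0,0,0]],[[0.6,0.24,0],[0,0,0]],[[0.7,0.28,0],[0,0,0]],[[0.8,0.32,0],[0,0,0]],[[0.9,0.36,0],[0,0,0]],[[1,0.4,0],[0,0,0]]]'
python3 -m inch '[[[0.1,0.04,0],[0,0,0]],[[0.2,0.08,0],[0,0,0]],[[0.3,0.12,0],[0,0,0]],[[0.4,0.16,0],[0,0,0]],[[0.5,0.2,0],[0,0,0]],[[0.6,0.24,0],[0,0,0]],[[0.7,0.28,0],[0,0,0]],[[0.8,0.32,0],[0,0,0]],[[0.9,0.36,0],[0,0,0]],[[1,0.4,0],[0,0,0]]]'
```

```text
clock: 10.25
position: [0.3649, -0.3336, 0.2752]
ee_rot: [0.667, 0.745, 0.0, 0.0]
ft_force: [-1.0, -0.1, -2.2]
grip_width: 0.463
grasp_force: 50.1
clock: 11.25
position: [0.3604, -0.2929, 0.3224]
ee_rot: [0.667, 0.745, 0.0, -0.0]
ft_force: [-0.4, -0.7, -1.4]
grip_width: 0.465
grasp_force: 50.0
clock: 12.25
position: [0.3837, -0.2101, 0.3225]
ee_rot: [0.667, 0.745, 0.0, 0.0]
ft_force: [0.6, 0.1, -1.4]
grip_width: 0.464
grasp_force: 50.0
clock: 13.25
position: [0.4068, -0.1271, 0.3225]
ee_rot: [0.667, 0.745, 0.0, 0.0]
ft_force: [0.2, -0.6, -2.1]
grip_width: 0.465
grasp_force: 50.0
```

```bash

python3 -m inch '[[[0.1,0.04,0],[0,0,0]],[[0.2,0.08,0],[0,0,0]],[[0.3,0.12,0],[0,0,0]],[[0.4,0.16,0],[0,0,0]],[[0.5,0.2,0],[0,0,0]],[[0.6,0.24,0],[0,0,0]],[[0.7,0.28,0],[0,0,0]],[[0.8,0.32,0],[0,0,0]],[[0.9,0.36,0],[0,0,0]],[[1,0.4,0],[0,0,0]]]'
python3 -m inch '[[[0.1,0.01,0],[0,0,0]],[[0.2,0.02,0],[0,0,0]],[[0.3,0.03,0],[0,0,0]],[[0.4,0.04,0],[0,0,0]],[[0.5,0.05,0],[0,0,0]],[[0.6,0.06,0],[0,0,0]],[[0.7,0.07,0],[0,0,0]],[[0.8,0.08,0],[0,0,0]],[[0.9,0.09,0],[0,0,0]],[[1,0.1,0],[0,0,0]]]'
python3 -m inch '[[[0.1,-0.02,0],[0,0,0]],[[0.2,-0.04,0],[0,0,0]],[[0.3,-0.06,0],[0,0,0]],[[0.4,-0.08,0],[0,0,0]],[[0.5,-0.1,0],[0,0,0]],[[0.6,-0.12,0],[0,0,0]],[[0.7,-0.14,0],[0,0,0]],[[0.8,-0.16,0],[0,0,0]],[[0.9,-0.18,0],[0,0,0]],[[1,-0.2,0],[0,0,0]]]'
python3 - <<'E'
from h import *
t=T();a=snap('wrist','w2');np.save('t2.npy',t);print(t.round(4),manip.get_obs()['clock'])
E
```

```text
clock: 14.25
position: [0.4298, -0.044, 0.3225]
ee_rot: [0.667, 0.745, 0.0, -0.0]
ft_force: [-0.1, 0.2, -2.0]
grip_width: 0.463
grasp_force: 50.0
clock: 15.25
position: [0.4288, 0.0363, 0.3225]
ee_rot: [0.667, 0.745, 0.0, 0.0]
ft_force: [0.5, -0.5, -1.3]
grip_width: 0.46
grasp_force: 50.0
clock: 16.25
position: [0.4039, 0.1141, 0.3225]
ee_rot: [0.667, 0.745, 0.0, 0.0]
ft_force: [-1.0, 0.2, -1.6]
grip_width: 0.463
grasp_force: 50.0
[[-1.097e-01  9.940e-01  1.000e-04  4.039e-01]
 [ 9.940e-01  1.097e-01  0.000e+00  1.141e-01]
 [ 0.000e+00  1.000e-04 -1.000e+00  3.225e-01]
 [ 0.000e+00  0.000e+00  0.000e+00  1.000e+00]] 16.3
```

View pics/w2.png

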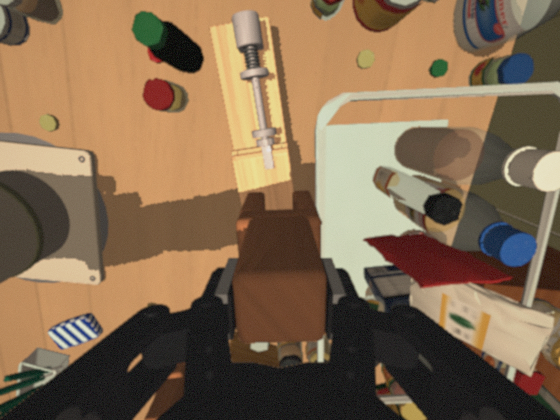

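Wrist view: the collar disc is at (255,73), the plain bar runs down to the lug at (264,133), the barrel is at (248,30), and the case's left edge runs (212,28)–(235,190). I'll take one enlarged crop.

```bash
python3 - <<'E'
import cv2
a=cv2.imread('pics/w2.png');cv2.imwrite('pics/w2c.png',cv2.resize(a[5:200,195:310],None,fx=5,fy=3,interpolation=3))
E
```

```text
(no output)
```

View pics/w2c.png

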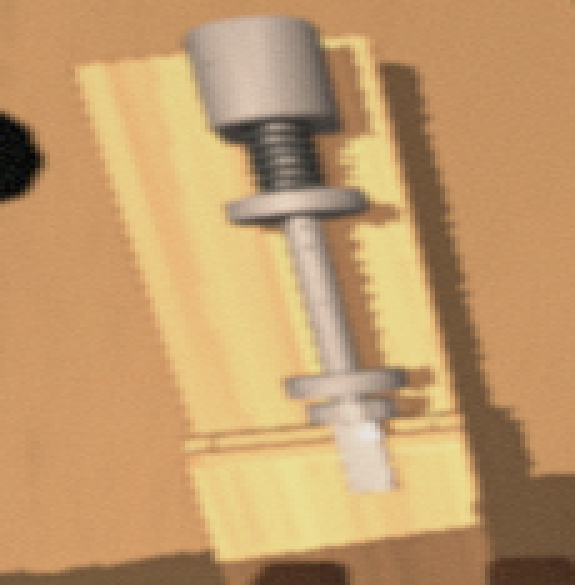

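```bash
python3 - <<'E'
from h import *
t=np.load('t2.npy');c=lambda x,y,z:atz('wrist',195+x/5,5+y/3,z,t)
P=dict(barC=c(303,219,.067),barL=c(342,372,.067),collL=c(228,212,.064),collR=c(368,205,.064),dTL=c(78,68,.04),dTR=c(370,38,.04),dBL=c(185,440,.04),dBR=c(450,412,.04))
for k,v in P.items(): print(k,v.round(4))
ang=lambda a,b:np.arctan2(-(b-a)[0],(b-a)[1])
print('yaw bar',ang(P['barL'],P['barC']),'left',ang(P['dBL'],P['dTL']),'right',ang(P['dBR'],P['dTR']),'top',np.arctan2(*(P['dTR']-P['dTL'])[[1,0]]),np.linalg.norm(P['dTR']-P['dTL']),np.linalg.norm(P['barC']-P['barL']),'width')
for q in [(318,130,.1),(318,180,.1),(322,110,.1),(352,95,.1)]: print('basket',atz('wrist',*q,t).round(3)if 0 else atz('wrist',q[0],q[1],q[2],t).round(3))
E
```

```text
barC [0.361  0.2382 0.067 ]
barL [0.3761 0.1792 0.067 ]
collL [0.342  0.2392 0.064 ]
collR [0.3762 0.2456 0.064 ]
dTL [0.2976 0.2927 0.04  ]
dTR [0.3694 0.3115 0.04  ]
dBL [0.3335 0.1428 0.04  ]
dBR [0.4064 0.1637 0.04  ]
yaw bar 0.250435976547628 left 0.23483827349061975 right 0.2453976146818782 top 0.25617491030431155 0.07418334403830139 0.0609411380175619 width
basket [0.442 0.186 0.1  ]
basket [0.451 0.127 0.1  ]
basket [0.444 0.209 0.1  ]
basket [0.475 0.229 0.1  ]
```

Checks: deck width 74 mm (given 76), bar 61 mm (given 62), bar offset +10.8 mm (given 10), yaw 0.25. I'll move above the bar's mid-length, to TCP (0.368,0.2095), turn, and start descending.

```bash

python3 -m inch '[[[0.1,-0.03,0],[0,0,-0.02]],[[0.2,-0.06,0],[0,0,-0.04]],[[0.3,-0.1,0],[0,0,-0.06]],[[0.4,-0.13,0],[0,0,-0.08]],[[0.5,-0.16,0],[0,0,-0.1]],[[0.6,-0.19,0],[0,0,-0.12]],[[0.7,-0.22,0],[0,0,-0.14]],[[0.8,-0.26,0],[0,0,-0.16]],[[0.9,-0.29,0],[0,0,-0.18]],[[1,-0.32,0],[0,0,-0.18]]]'
python3 -m inch '[[[0.1,0.01,0],[0,0,0]],[[0.2,0.03,0],[0,0,0]],[[0.23,0.03,0.2],[0,0,0]],[[0.23,0.03,0.3],[0,0,0]],[[0.23,0.03,0.4],[0,0,0]],[[0.23,0.03,0.5],[0,0,0]],[[0.23,0.03,0.6],[0,0,0]],[[0.23,0.03,0.7],[0,0,0]],[[0.23,0.03,0.8],[0,0,0]],[[0.23,0.03,0.8],[0,0,0]]]'
python3 - <<'E'
from h import *
t=T();np.save('t3.npy',t);print(t.round(4))
w=snap('wrist','w3');s=snap('scene','s4');d=snap('side','d4')
c=[cv2.resize(x[v:v+h,u:u+l],(int(l*k),int(h*k)),interpolation=3) for x,u,v,l,h,k in((w,140,0,260,230,1.74),(s,170,60,120,160,2.5),(d,210,50,110,160,2.5))]
H=400;o=np.hstack([np.pad(x[:H],((0,H-min(H,x.shape[0])),(0,0),(0,0))) for x in c]);print(o.shape)
cv2.imwrite('pics/c4.png',cv2.resize(o[:,:,::-1],(800,int(H*800/o.shape[1]))))
E
```

```text
clock: 17.3
position: [0.3696, 0.1908, 0.3225]
ee_rot: [0.613, 0.79, 0.0, 0.0]
ft_force: [-0.2, 0.6, -1.4]
grip_width: 0.46
grasp_force: 49.9
clock: 18.3
position: [0.3672, 0.2082, 0.2574]
ee_rot: [0.613, 0.79, -0.001, -0.0]
ft_force: [-0.2, 0.4, -1.5]
grip_width: 0.464
grasp_force: 50.0
[[-2.486e-01  9.686e-01 -1.400e-03  3.672e-01]
 [ 9.686e-01  2.486e-01 -8.000e-04  2.082e-01]
 [-4.000e-04 -1.500e-03 -1.000e+00  2.574e-01]
 [ 0.000e+00  0.000e+00  0.000e+00  1.000e+00]]
(400, 1027, 3)
```

```bash

python3 -m inch '[[[0,0,0.08],[0,0,0]],[[0,0,0.16],[0,0,0]],[[0,0,0.24],[0,0,0]],[[0,0,0.32],[0,0,0]],[[0,0,0.4],[0,0,0]],[[0,0,0.48],[0,0,0]],[[0,0,0.55],[0,0,0]],[[0,0,0.62],[0,0,0]],[[0,0,0.62],[0,0,0]],[[0,0,0.62],[0,0,0]]]'
python3 - <<'E'
from h import *
t=T();np.save('t4.npy',t);print(t[:3,3].round(4))
w=snap('wrist','w4');s=snap('scene','s5');d=snap('side','d5')
rs=lambda x,u,v,l,h,k:cv2.resize(x[v:v+h,u:u+l],(int(l*k),int(h*k)),interpolation=3)
o=np.hstack([rs(w,200,0,160,240,2.5),rs(s,185,100,65,120,5)[:600],]) if 0 else None
A=rs(w,210,0,130,200,3);B=rs(s,180,110,80,120,5);C=rs(d,225,90,1,1,1) if 0 else None
o=np.zeros((600,800,3),np.uint8);o[:600,:390]=A;o[:600,400:800]=B
cv2.imwrite('pics/c5.png',o[:,:,::-1])
E
```

```text
clock: 19.45
position: [0.3677, 0.2086, 0.209]
ee_rot: [0.613, 0.79, 0.0, 0.0]
ft_force: [-0.5, -1.2, -1.6]
grip_width: 0.462
grasp_force: 50.1
[0.3677 0.2086 0.209 ]
```

View pics/c5.png

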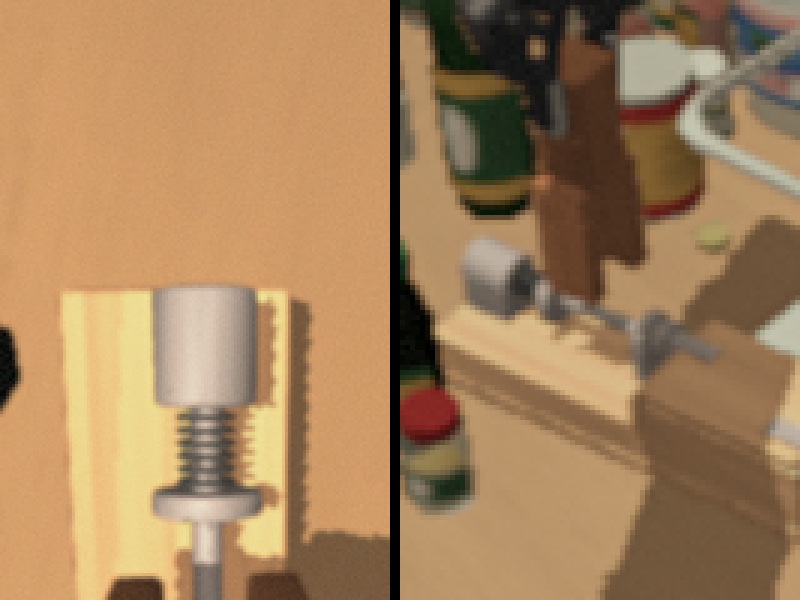

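The prong gap centre (206) lies on the bar (206) and the yaw matches, with about 12 mm to the collar. I'll descend, raise the grip force, then push.

```bash

python3 -m inch '[[[0,0,0.08],[0,0,0]],[[0,0,0.16],[0,0,0]],[[0,0,0.24],[0,0,0]],[[0,0,0.32],[0,0,0]],[[0,0,0.4],[0,0,0]],[[0,0,0.48],[0,0,0]],[[0,0,0.55],[0,0,0]],[[0,0,0.58],[0,0,0]],[[0,0,0.58],[0,0,0]],[[0,0,0.58],[0,0,0]]]' - 120
python3 -m inch '[[[0.03,0,0],[0,0,0]],[[0.06,0,0],[0,0,0]],[[0.09,0,0],[0,0,0]],[[0.12,0,0],[0,0,0]],[[0.15,0,0],[0,0,0]],[[0.18,0,0],[0,0,0]],[[0.2,0,0],[0,0,0]],[[0.22,0,0],[0,0,0]],[[0.23,0,0],[0,0,0]],[[0.23,0,0],[0,0,0]]]'
```

```text
clock: 20.6
position: [0.3677, 0.2086, 0.1627]
ee_rot: [0.613, 0.79, 0.0, 0.0]
ft_force: [0.6, -0.4, -1.9]
grip_width: 0.457
grasp_force: 119.4
clock: 21.6
position: [0.3631, 0.2263, 0.1625]
ee_rot: [0.613, 0.79, -0.0, 0.0]
ft_force: [-0.6, -4.2, 0.1]
grip_width: 0.453
grasp_force: 119.4
```

```bash

python3 -m inch '[[[0.02,0,0],[0,0,0]],[[0.04,0,0],[0,0,0]],[[0.06,0,0],[0,0,0]],[[0.08,0,0],[0,0,0]],[[0.1,0,0],[0,0,0]],[[0.12,0,0],[0,0,0]],[[0.14,0,0],[0,0,0]],[[0.16,0,0],[0,0,0]],[[0.18,0,0],[0,0,0]],[[0.18,0,0],[0,0,0]]]'
python3 - <<'E'
from h import *
s=snap('scene','s6').astype(int);s0=cv2.imread('pics/s5.png')[:,:,::-1].astype(int)
print(abs(s-s0)[130:215,235:280].sum(2).max(1)[::8], (abs(s-s0)[150:215,245:275].sum(2)>60).sum())
E
```

```text
clock: 22.6
position: [0.3594, 0.2403, 0.1625]
ee_rot: [0.613, 0.79, -0.0, 0.0]
ft_force: [0.5, -5.9, 1.0]
grip_width: 0.457
grasp_force: 119.4
[  7   8   8 166 187 172  79 208 182 156  70] 360
```

```bash

python3 -m inch '[[[0,0,0],[0,0,0]],[[0,0,0],[0,0,0]],[[0,0,0],[0,0,0]],[[0,0,0],[0,0,0]],[[0,0,0],[0,0,0]],[[0,0,0],[0,0,0]],[[0,0,0],[0,0,0]],[[0,0,0],[0,0,0]],[[0,0,0],[0,0,0]],[[0,0,0],[0,0,0]]]'
cat >> h.py <<'E'
def lidtest(n,im,ref):
    O=np.array([.371,.155]);ux=np.array([.969,.247]);uy=np.array([-.247,.969])
    D=(abs(im.astype(int)-ref.astype(int)).sum(2)>60);out=[]
    for a in np.arange(0,1.3,.15).tolist()+[1.25]:
        v=[]
        for r in (.06,.08,.1,.112):
            for x in np.linspace(-.03,.03,7):
                P=O+ux*x+uy*(-.122+r*np.cos(a));q=proj(n,[*P,.065+r*np.sin(a)]);v.append(D[int(round(q[1])),int(round(q[0]))])
        out.append((round(a,2),round(float(np.mean(v)),2)))
    return out
E
python3 - <<'E'
from h import *
for n,r in(('scene','s5'),('side','d5')):
    im=snap(n,n+'7');print(n,lidtest(n,im,cv2.imread(f'pics/{r}.png')[:,:,::-1]))
    im2=snap(n,n+'8');print((abs(im2.astype(int)-im).sum(2)>60).sum())
    D=(abs(im.astype(int)-cv2.imread(f'pics/{r}.png')[:,:,::-1].astype(int)).sum(2)>60).astype(np.uint8)
    print(sorted([tuple(x) for x in cv2.connectedComponentsWithStats(D)[2][1:]],key=lambda x:-x[4])[:4])
    print('eye@1.25',proj(n,[.371+.247*.0823-0,.155-.969*.0823,.185]),'hinge',proj(n,[.371+.247*.122,.155-.969*.122,.062]))
E
```

```text
clock: 23.65
position: [0.3595, 0.2401, 0.1625]
ee_rot: [0.613, 0.79, -0.0, 0.0]
ft_force: [1.0, -6.6, 1.5]
grip_width: 0.456
grasp_force: 119.4
scene [(0.0, 0.64), (0.15, 0.57), (0.3, 0.61), (0.45, 0.79), (0.6, 0.71), (0.75, 0.79), (0.9, 0.86), (1.05, 0.82), (1.2, 0.71), (1.25, 0.61)]
15
[(np.int32(0), np.int32(0), np.int32(101), np.int32(141), np.int32(5924)), (np.int32(202), np.int32(130), np.int32(72), np.int32(95), np.int32(1768)), (np.int32(137), np.int32(16), np.int32(93), np.int32(98), np.int32(1335)), (np.int32(93), np.int32(0), np.int32(27), np.int32(53), np.int32(917))]
eye@1.25 (np.float64(253.33684805607024), np.float64(157.765340874321)) hinge (np.float64(267.3143987464776), np.float64(196.91910181071785))
side [(0.0, 0.86), (0.15, 0.82), (0.3, 0.71), (0.45, 0.75), (0.6, 0.64), (0.75, 0.75), (0.9, 0.64), (1.05, 0.71), (1.2, 0.68), (1.25, 0.57)]
5
[(np.int32(250), np.int32(128), np.int32(51), np.int32(73), np.int32(1226)), (np.int32(73), np.int32(0), np.int32(57), np.int32(123), np.int32(933)), (np.int32(242), np.int32(51), np.int32(44), np.int32(41), np.int32(657)), (np.int32(184), np.int32(0), np.int32(60), np.int32(24), np.int32(626))]
eye@1.25 (np.float64(273.9565010180454), np.float64(153.2769032450659)) hinge (np.float64(278.67792959422235), np.float64(198.56933612568238))
```

```bash
python3 - <<'E'
from h import *
O=np.array([.371,.155]);ux=np.array([.969,.247]);uy=np.array([-.247,.969])
for n in('scene','side'):
    im=cv2.imread(f'pics/{n}8.png').astype(np.float32);g=sum(cv2.magnitude(cv2.Sobel(im[:,:,c],5,1,0),cv2.Sobel(im[:,:,c],5,0,1)) for c in range(3))
    g=cv2.GaussianBlur(g,(0,0),.8)
    def S(a):
        pts=[(x,r) for x in(-.038,.038) for r in np.linspace(.03,.11,12)]+[(x,.115) for x in np.linspace(-.036,.036,12)]
        v=[]
        for x,r in pts:
            P=O+ux*x+uy*(-.122+r*np.cos(a)-.006*np.sin(a));u,w=proj(n,[*P,.062+r*np.sin(a)+.006*np.cos(a)]);v.append(g[int(round(w)),int(round(u))])
        return [int(np.mean(v[:12])),int(np.mean(v[12:24])),int(np.mean(v[24:]))]
    for a in np.arange(0,1.6,.125): print(n,round(a,3),S(a))
a=[cv2.imread(f'pics/{f}.png').astype(int) for f in('s6','scene7','scene8')]
print([(abs(a[i]-a[i+1]).sum(2)>60)[120:230,195:285].sum() for i in(0,1)])
E
```

```text
scene 0.0 [246, 105, 180]
scene 0.125 [241, 103, 133]
scene 0.25 [181, 96, 80]
scene 0.375 [164, 109, 130]
scene 0.5 [180, 107, 187]
scene 0.625 [235, 135, 245]
scene 0.75 [304, 262, 249]
scene 0.875 [262, 337, 235]
scene 1.0 [146, 111, 232]
scene 1.125 [153, 125, 270]
scene 1.25 [87, 136, 217]
scene 1.375 [91, 91, 164]
scene 1.5 [81, 54, 447]
side 0.0 [218, 76, 126]
side 0.125 [195, 64, 166]
side 0.25 [194, 83, 289]
side 0.375 [294, 95, 230]
side 0.5 [371, 114, 199]
side 0.625 [377, 192, 238]
side 0.75 [386, 343, 358]
side 0.875 [398, 449, 400]
side 1.0 [360, 437, 401]
side 1.125 [266, 337, 388]
side 1.25 [210, 248, 284]
side 1.375 [179, 161, 233]
side 1.5 [143, 160, 141]
[np.int64(771), np.int64(15)]
```

The lid is on its way, at about 0.85 rad. I'll hold on a little longer.

```bash

cat > l.py <<'E'
from h import *
def lid(tag):
  O=np.array([.371,.155]);ux=np.array([.969,.247]);uy=np.array([-.247,.969])
  for n in('scene','side'):
    im=snap(n,n+tag).astype(np.float32);g=sum(cv2.magnitude(cv2.Sobel(im[:,:,c],5,1,0),cv2.Sobel(im[:,:,c],5,0,1)) for c in range(3));g=cv2.GaussianBlur(g,(0,0),.8)
    pts=[(x,r) for x in(-.038,.038) for r in np.linspace(.03,.11,12)]
    def S(a):
        v=[]
        for x,r in pts:
            P=O+ux*x+uy*(-.122+r*np.cos(a)-.006*np.sin(a));u,w=proj(n,[*P,.062+r*np.sin(a)+.006*np.cos(a)]);v.append(g[int(round(w)),int(round(u))])
        return int(np.mean(v[:12])),int(np.mean(v[12:]))
    print(n,[(round(a,2),*S(a)) for a in np.arange(.7,1.5,.1)])
E
python3 -m inch '[[[0,0,0],[0,0,0]],[[0,0,0],[0,0,0]],[[0,0,0],[0,0,0]],[[0,0,0],[0,0,0]],[[0,0,0],[0,0,0]],[[0,0,0],[0,0,0]],[[0,0,0],[0,0,0]],[[0,0,0],[0,0,0]],[[0,0,0],[0,0,0]],[[0,0,0],[0,0,0]]]'
python3 -c "from l import lid;lid('9')"
```

```text
clock: 24.85
position: [0.3594, 0.2401, 0.1625]
ee_rot: [0.613, 0.79, -0.0, 0.0]
ft_force: [0.0, -5.1, 1.2]
grip_width: 0.452
grasp_force: 119.4
scene [(np.float64(0.7), 157, 164), (np.float64(0.8), 121, 178), (np.float64(0.9), 106, 172), (np.float64(1.0), 127, 235), (np.float64(1.1), 197, 364), (np.float64(1.2), 183, 412), (np.float64(1.3), 59, 243), (np.float64(1.4), 60, 81)]
side [(np.float64(0.7), 260, 94), (np.float64(0.8), 264, 122), (np.float64(0.9), 283, 152), (np.float64(1.0), 280, 163), (np.float64(1.1), 282, 191), (np.float64(1.2), 249, 228), (np.float64(1.3), 212, 244), (np.float64(1.4), 156, 212)]
```

The lid edges now fit about 1.2 rad. I'll back off so the bar springs home, lift clear, and check.

```bash

python3 -m inch '[[[-0.05,0,0],[0,0,0]],[[-0.1,0,0],[0,0,0]],[[-0.15,0,0],[0,0,0]],[[-0.2,0,0],[0,0,0]],[[-0.25,0,0],[0,0,0]],[[-0.3,0,0],[0,0,0]],[[-0.35,0,0],[0,0,0]],[[-0.39,0,0],[0,0,0]],[[-0.4,0,0],[0,0,0]],[[-0.4,0,0],[0,0,0]]]'
python3 -m inch '[[[0,0,-0.05],[0,0,0]],[[0,0,-0.1],[0,0,0]],[[0,0,-0.2],[0,0,0]],[[0,0,-0.3],[0,0,0]],[[0,0,-0.4],[0,0,0]],[[0,0,-0.55],[0,0,0]],[[0,0,-0.7],[0,0,0]],[[0,0,-0.8],[0,0,0]],[[0,0,-0.9],[0,0,0]],[[0,0,-1],[0,0,0]]]'
python3 -m inch '[[[0,0,-0.1],[0,0,0]],[[0,0,-0.2],[0,0,0]],[[0,0,-0.3],[0,0,0]],[[0,0,-0.4],[0,0,0]],[[0,0,-0.5],[0,0,0]],[[0,0,-0.6],[0,0,0]],[[0,0,-0.7],[0,0,0]],[[0,0,-0.8],[0,0,0]],[[0,0,-0.9],[0,0,0]],[[0,0,-1],[0,0,0]]]'
python3 -m inch '[[[0,0,-0.15],[0,0,0]],[[0,0,-0.3],[0,0,0]],[[0,0,-0.35],[0,0,0]],[[-0.1,0.03,-0.35],[0,0,0]],[[-0.15,0.06,-0.35],[0,0,0]],[[-0.2,0.08,-0.35],[0,0,0]],[[-0.3,0.12,-0.35],[0,0,0]],[[-0.4,0.16,-0.35],[0,0,0]],[[-0.45,0.18,-0.35],[0,0,0]],[[-0.5,0.2,-0.35],[0,0,0]]]'
python3 - <<'E'
from l import *
lid('10')
a=cv2.imread('pics/scene10.png').astype(int);b=cv2.imread('pics/s5.png').astype(int);c=cv2.imread('pics/scene8.png').astype(int)
# collar region in scene: compare with before push / during push
print([(abs(a-x).sum(2)>60)[155:172,195:216].sum() for x in(b,c)])
E
```

```text
clock: 25.95
position: [0.3674, 0.2094, 0.1625]
ee_rot: [0.613, 0.79, 0.0, -0.0]
ft_force: [-0.4, 0.4, -1.1]
grip_width: 0.452
grasp_force: 119.4
clock: 26.95
position: [0.3674, 0.2093, 0.2431]
ee_rot: [0.613, 0.79, 0.0, 0.0]
ft_force: [0.3, 0.8, -1.8]
grip_width: 0.456
grasp_force: 119.5
clock: 27.95
position: [0.3674, 0.2093, 0.3232]
ee_rot: [0.613, 0.79, 0.0, 0.0]
ft_force: [0.8, 0.2, -1.9]
grip_width: 0.459
grasp_force: 119.5
clock: 28.95
position: [0.3932, 0.1741, 0.3504]
ee_rot: [0.613, 0.79, -0.0, -0.0]
ft_force: [0.1, 0.1, -1.3]
grip_width: 0.452
grasp_force: 119.5
scene [(np.float64(0.7), 269, 137), (np.float64(0.8), 191, 158), (np.float64(0.9), 168, 136), (np.float64(1.0), 134, 188), (np.float64(1.1), 153, 357), (np.float64(1.2), 158, 444), (np.float64(1.3), 46, 256), (np.float64(1.4), 41, 132)]
side [(np.float64(0.7), 269, 74), (np.float64(0.8), 276, 76), (np.float64(0.9), 289, 88), (np.float64(1.0), 314, 117), (np.float64(1.1), 349, 182), (np.float64(1.2), 372, 226), (np.float64(1.3), 333, 226), (np.float64(1.4), 242, 189)]
[np.int64(86), np.int64(217)]
```

The lid peaks at about 1.2 rad and stays up, and the collar is back where it was. Now I'll return the fork, passing over the lid and board.

```bash

python3 -m inch '[[[-0.1,0.01,0],[0,0,0]],[[-0.2,0.02,0],[0,0,0]],[[-0.3,0.03,0],[0,0,0]],[[-0.4,0.04,0],[0,0,0]],[[-0.5,0.05,0],[0,0,0]],[[-0.6,0.06,0],[0,0,0]],[[-0.7,0.07,0],[0,0,0]],[[-0.8,0.08,0],[0,0,0]],[[-0.9,0.09,0],[0,0,0]],[[-1,0.1,0],[0,0,0]]]'
python3 -m inch '[[[-0.1,-0.01,0],[0,0,0]],[[-0.2,-0.02,0],[0,0,0]],[[-0.3,-0.03,0],[0,0,0]],[[-0.4,-0.04,0],[0,0,0]],[[-0.5,-0.05,0],[0,0,0]],[[-0.6,-0.06,0],[0,0,0]],[[-0.7,-0.07,0],[0,0,0]],[[-0.8,-0.08,0],[0,0,0]],[[-0.9,-0.09,0],[0,0,0]],[[-1,-0.1,0],[0,0,0]]]'
python3 -m inch '[[[-0.1,-0.03,0],[0,0,0]],[[-0.2,-0.06,0],[0,0,0]],[[-0.3,-0.09,0],[0,0,0]],[[-0.4,-0.12,0],[0,0,0]],[[-0.5,-0.15,0],[0,0,0]],[[-0.6,-0.18,0],[0,0,0]],[[-0.7,-0.21,0],[0,0,0]],[[-0.8,-0.24,0],[0,0,0]],[[-0.9,-0.27,0],[0,0,0]],[[-1,-0.3,0],[0,0,0]]]'
python3 -m inch '[[[-0.1,-0.06,0],[0,0,0]],[[-0.2,-0.12,0],[0,0,0]],[[-0.3,-0.18,0],[0,0,0]],[[-0.4,-0.24,0],[0,0,0]],[[-0.5,-0.3,0],[0,0,0]],[[-0.6,-0.36,0],[0,0,0]],[[-0.7,-0.42,0],[0,0,0]],[[-0.8,-0.48,0],[0,0,0]],[[-0.9,-0.54,0],[0,0,0]],[[-1,-0.6,0],[0,0,0]]]'
python3 -m inch '[[[-0.1,-0.06,0],[0,0,0]],[[-0.2,-0.12,0],[0,0,0]],[[-0.3,-0.18,0],[0,0,0]],[[-0.4,-0.24,0],[0,0,0]],[[-0.5,-0.3,0],[0,0,0]],[[-0.6,-0.36,0],[0,0,0]],[[-0.7,-0.42,0],[0,0,0]],[[-0.8,-0.48,0],[0,0,0]],[[-0.9,-0.54,0],[0,0,0]],[[-1,-0.6,0],[0,0,0]]]'
python3 -m inch '[[[-0.1,-0.04,0],[0,0,0]],[[-0.2,-0.08,0],[0,0,0]],[[-0.3,-0.12,0],[0,0,0]],[[-0.4,-0.16,0],[0,0,0]],[[-0.5,-0.2,0],[0,0,0]],[[-0.6,-0.24,0],[0,0,0]],[[-0.7,-0.28,0],[0,0,0]],[[-0.8,-0.32,0],[0,0,0]],[[-0.9,-0.36,0],[0,0,0]],[[-1,-0.4,0],[0,0,0]]]'
```

```text
clock: 30.05
position: [0.4207, 0.0984, 0.3505]
ee_rot: [0.613, 0.79, 0.0, 0.0]
ft_force: [-0.2, -0.6, -1.9]
grip_width: 0.452
grasp_force: 119.5
clock: 31.05
position: [0.4327, 0.0189, 0.3505]
ee_rot: [0.613, 0.79, 0.0, 0.0]
ft_force: [0.4, 0.2, -2.7]
grip_width: 0.453
grasp_force: 119.5
clock: 32.05
position: [0.4293, -0.0646, 0.3505]
ee_rot: [0.613, 0.79, 0.0, 0.0]
ft_force: [0.6, -0.0, -1.9]
grip_width: 0.457
grasp_force: 119.5
clock: 33.05
position: [0.4025, -0.1541, 0.3505]
ee_rot: [0.613, 0.79, 0.0, 0.0]
ft_force: [0.2, -0.0, -2.2]
grip_width: 0.455
grasp_force: 119.5
clock: 34.05
position: [0.3759, -0.2435, 0.3505]
ee_rot: [0.613, 0.79, 0.0, 0.0]
ft_force: [-0.2, 0.2, -2.3]
grip_width: 0.453
grasp_force: 119.5
clock: 35.05
position: [0.3649, -0.3289, 0.3505]
ee_rot: [0.613, 0.79, 0.0, 0.0]
ft_force: [0.3, 0.8, -2.1]
grip_width: 0.456
grasp_force: 119.5
```

```bash

python3 -m inch '[[[0,0,0.1],[0,0,0]],[[0,0,0.2],[0,0,0]],[[0,0,0.3],[0,0,0]],[[0,0,0.4],[0,0,0]],[[0,0,0.5],[0,0,0]],[[0,0,0.6],[0,0,0]],[[0,0,0.7],[0,0,0]],[[0,0,0.8],[0,0,0]],[[0,0,0.9],[0,0,0]],[[0,0,1],[0,0,0]]]'
python3 -m inch '[[[0,0,0.1],[0,0,0]],[[0,0,0.2],[0,0,0]],[[0,0,0.3],[0,0,0]],[[0,0,0.4],[0,0,0]],[[0,0,0.5],[0,0,0]],[[0,0,0.6],[0,0,0]],[[0,0,0.7],[0,0,0]],[[0,0,0.8],[0,0,0]],[[0,0,0.9],[0,0,0]],[[0,0,1],[0,0,0]]]'
python3 -m inch '[[[0,0,0.2],[0,0,0]],[[0,0,0.4],[0,0,0]],[[0,0,0.5],[0,0,0]],[[0,0,0.6],[0,0,0]],[[0,0,0.7],[0,0,0]],[[0,0,0.8],[0,0,0]],[[0,0,0.85],[0,0,0]],[[0,0,0.88],[0,0,0]],[[0,0,0.9],[0,0,0]],[[0,0,0.9],[0,0,0]]]' - 30
python3 -m inch '[[[0,0,0.01],[0,0,0]],[[0,0,0.02],[0,0,0]],[[0,0,0.03],[0,0,0]],[[0,0,0.04],[0,0,0]],[[0,0,0.04],[0,0,0]],[[0,0,0.04],[0,0,0]],[[0,0,0.04],[0,0,0]],[[0,0,0.04],[0,0,0]],[[0,0,0.04],[0,0,0]],[[0,0,0.04],[0,0,0]]]'
```

```text
clock: 36.05
position: [0.365, -0.3282, 0.2698]
ee_rot: [0.613, 0.79, 0.0, 0.0]
ft_force: [0.2, 0.5, -2.0]
grip_width: 0.45
grasp_force: 119.5
clock: 37.05
position: [0.3651, -0.3282, 0.1899]
ee_rot: [0.613, 0.79, 0.0, 0.0]
ft_force: [-0.0, 1.0, -0.7]
grip_width: 0.45
grasp_force: 119.5
clock: 38.05
position: [0.3651, -0.3282, 0.1186]
ee_rot: [0.613, 0.79, 0.0, 0.0]
ft_force: [-0.4, -0.5, -2.2]
grip_width: 0.454
grasp_force: 119.5
clock: 39.05
position: [0.365, -0.3282, 0.1153]
ee_rot: [0.613, 0.79, 0.0, 0.0]
ft_force: [0.4, -0.3, -1.7]
grip_width: 0.455
grasp_force: 119.5
```

```bash

python3 -m inch '[[[0,0,0.005],[0,0,0]],[[0,0,0.01],[0,0,0]],[[0,0,0.01],[0,0,0]],[[0,0,0.015],[0,0,0]],[[0,0,0.015],[0,0,0]],[[0,0,0.015],[0,0,0]],[[0,0,0.015],[0,0,0]],[[0,0,0.015],[0,0,0]],[[0,0,0.015],[0,0,0]],[[0,0,0.015],[0,0,0]]]'
python3 -m inch '[[[0,0,0],[0,0,0]],[[0,0,0],[0,0,0]],[[0,0,0],[0,0,0]],[[0,0,0],[0,0,0]],[[0,0,0],[0,0,0]],[[0,0,0],[0,0,0]],[[0,0,0],[0,0,0]],[[0,0,0],[0,0,0]],[[0,0,0],[0,0,0]],[[0,0,0],[0,0,0]]]' 0.85
python3 -m inch '[[[0,0,-0.1],[0,0,0]],[[0,0,-0.2],[0,0,0]],[[0,0,-0.3],[0,0,0]],[[0,0,-0.4],[0,0,0]],[[0,0,-0.5],[0,0,0]],[[0,0,-0.6],[0,0,0]],[[0,0,-0.7],[0,0,0]],[[0,0,-0.8],[0,0,0]],[[0,0,-0.9],[0,0,0]],[[0,0,-1],[0,0,0]]]'
python3 -m inch '[[[0,0,-0.1],[0,0,0]],[[0,0,-0.2],[0,0,0]],[[0,0,-0.3],[0,0,0]],[[0,0,-0.4],[0,0,0]],[[0,0,-0.5],[0,0,0]],[[0,0,-0.6],[0,0,0]],[[0,0,-0.7],[0,0,0]],[[0,0,-0.8],[0,0,0]],[[0,0,-0.9],[0,0,0]],[[0,0,-1],[0,0,0]]]'
python3 - <<'E'
from l import *
lid('11')
from scipy.optimize import minimize
# fork upright test: edges of top face and prong outline at expected pose, both views
C=np.array([.365,-.3285]);t=.25
for n in('scene','side'):
    im=cv2.imread(f'pics/{n}11.png')
    for z in(.13,.1,.065): 
        u,v=proj(n,[*C,z]);print(n,z,(round(u),round(v)),im[int(v),int(u)][::-1])
    u,v=proj(n,[*C,.15]);print('top',(round(u),round(v)),im[int(v),int(u)][::-1],cv2.imread('pics/s1.png')[258,358][::-1])
E
```

```text
clock: 40.05
position: [0.3651, -0.3285, 0.1149]
ee_rot: [0.613, 0.79, 0.0, 0.0]
ft_force: [-3.6, 1.4, 9.1]
grip_width: 0.454
grasp_force: 120.9
clock: 41.05
position: [0.365, -0.3282, 0.1141]
ee_rot: [0.613, 0.79, 0.0, 0.0]
ft_force: [-0.4, 0.2, 0.2]
grip_width: 0.851
grasp_force: 0.0
clock: 42.05
position: [0.365, -0.3282, 0.1948]
ee_rot: [0.613, 0.79, 0.0, 0.0]
ft_force: [-0.2, -0.3, -0.5]
grip_width: 0.852
grasp_force: 0.0
clock: 43.05
position: [0.365, -0.3282, 0.2748]
ee_rot: [0.613, 0.79, 0.0, 0.0]
ft_force: [0.1, 0.0, -0.1]
grip_width: 0.851
grasp_force: 0.0
scene [(np.float64(0.7), 416, 141), (np.float64(0.8), 317, 163), (np.float64(0.9), 250, 175), (np.float64(1.0), 215, 236), (np.float64(1.1), 228, 373), (np.float64(1.2), 160, 382), (np.float64(1.3), 58, 146), (np.float64(1.4), 61, 63)]
side [(np.float64(0.7), 19, 28), (np.float64(0.8), 20, 37), (np.float64(0.9), 19, 35), (np.float64(1.0), 19, 27), (np.float64(1.1), 21, 22), (np.float64(1.2), 20, 18), (np.float64(1.3), 21, 18), (np.float64(1.4), 22, 17)]
scene 0.13 (357, 261) [179 120  80]
scene 0.1 (356, 269) [96 62 41]
scene 0.065 (355, 278) [94 59 40]
top (358, 255) [110  70  46] [173 117  77]
side 0.13 (274, 289) [128  76  39]
side 0.1 (274, 298) [98 59 31]
side 0.065 (274, 309) [94 57 29]
top (274, 282) [156  90  43] [173 117  77]
```

```bash
python3 - <<'E'
from h import *
def box(n,C,t,z0,z1,hx,hy):
    R=np.array([[np.cos(t),-np.sin(t)],[np.sin(t),np.cos(t)]])
    P=np.array([proj(n,[*(C+R@[a*hx,b*hy]),z]) for a in(-1,1) for b in(-1,1) for z in(z0,z1)]);return cv2.convexHull(np.round(P).astype(np.int32))
for n in('scene','side'):
    im=cv2.imread(f'pics/{n}11.png');h=cv2.cvtColor(im,cv2.COLOR_BGR2HSV)
    C=np.array([.365,-.3295]);m=np.zeros(im.shape[:2],np.uint8)
    cv2.fillPoly(m,[box(n,C,.25,.055,.15,.020,.018)],1);cv2.fillPoly(m,[box(n,C,.25,.055,.079,.028,.018)],1)
    w=((im[:,:,2]<200)&(im[:,:,2]>50)&(im[:,:,2].astype(int)>1.7*im[:,:,0])&(h[:,:,0]<14)).astype(np.uint8)
    ys,xs=np.where(m);roi=np.zeros_like(m);roi[ys.min()-6:ys.max()+1,xs.min()-8:xs.max()+9]=1
    a=(w&roi);print(n,'model',m.sum(),'wood',a.sum(),'inter',(a&m).sum())
    for f in(0,.25,.5,.75,.95):
        y=int(ys.min()+f*(ys.max()-ys.min()));print(y,np.where(m[y])[0][[0,-1]],np.where(a[y])[0][[0,-1]] if a[y].any() else None)
def S(im,n,a):
    O=np.array([.371,.155]);ux=np.array([.969,.247]);uy=np.array([-.247,.969]);v=[]
    for r in np.linspace(.03,.11,20):
        P=O+ux*.038+uy*(-.122+r*np.cos(a)-.006*np.sin(a));u,w=proj(n,[*P,.062+r*np.sin(a)+.006*np.cos(a)]);v.append(cv2.getRectSubPix(im,(1,1),(float(u),float(w)))[0,0])
    return int(np.mean(v))
for k in('9','10','11'):
    im=cv2.imread(f'pics/scene{k}.png',0).astype(np.float32);g=cv2.magnitude(cv2.Sobel(im,5,1,0),cv2.Sobel(im,5,0,1))
    print(k,[(round(a,2),S(g,'scene',a)) for a in np.arange(1,1.4,.05)])
a,b,c=[cv2.imread(f'pics/scene{k}.png').astype(int)[145:215,235:285] for k in('9','10','11')]
print((abs(a-b).sum(2)>60).sum(),(abs(b-c).sum(2)>60).sum())
E
```

```text
scene model 881 wood 843 inter 763
246 [356 357] None
257 [348 369] [347 366]
269 [346 368] [346 364]
280 [344 365] [344 364]
289 [349 359] [343 362]
side model 1242 wood 906 inter 840
273 [280 281] None
285 [261 286] [263 284]
298 [262 287] [264 284]
310 [259 290] [260 287]
320 [263 277] [261 288]
9 [(np.float64(1.0), 69), (np.float64(1.05), 103), (np.float64(1.1), 134), (np.float64(1.15), 153), (np.float64(1.2), 155), (np.float64(1.25), 104), (np.float64(1.3), 74), (np.float64(1.35), 46)]
10 [(np.float64(1.0), 55), (np.float64(1.05), 83), (np.float64(1.1), 123), (np.float64(1.15), 168), (np.float64(1.2), 173), (np.float64(1.25), 120), (np.float64(1.3), 79), (np.float64(1.35), 56)]
11 [(np.float64(1.0), 69), (np.float64(1.05), 103), (np.float64(1.1), 136), (np.float64(1.15), 158), (np.float64(1.2), 145), (np.float64(1.25), 87), (np.float64(1.3), 35), (np.float64(1.35), 19)]
1081 1296
```

The fork's silhouette matches an upright model in both views, and the lid angle is unchanged at its stop. Handing in.

```bash
python3 -c "
from workcell import manip
print(manip.hand_in())"
```

```text
the job is handed in; nothing more can be done
None
```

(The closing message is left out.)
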